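# Hover the cover plate over the cheroot mould press

### The job

Clamp the cheroot mould press down by turning both of its wing knobs clockwise, one after the other, until they stop. Only then lift the metal cover plate by its bar grip and hold it level about 2 cm above the mould bed, each of its three holes centred over the matching threaded hole so that screws could be dropped in. Do not let the plate touch the press, leave the glue pot, thread spool and stamp alone, and finish still holding the plate hovering there.

Things in the scene. Friction and masses are not known exactly. Their poses are not given: they have to be found in the camera images.
- press_base: Mould press, fixed on the table's left or right: wooden board 110 (x) x 300 (y) x 18 mm; in its middle a steel bed 90 x 130 mm, top 32 mm above the table, with grooves and three threaded holes (two at the +y end, one at -y); a wing knob on the board 115 mm from the middle at either end. Origin: centre of the underside; y along the board to the two-hole end, z up. Yaw within 0.3 rad of 0.
- thread0 (a point): Mouth of the 6 mm threaded hole (brass-rimmed) at (-30, +50) mm in the press frame, at the height of the bed's top (32 mm).
- thread1 (a point): Mouth of the 6 mm threaded hole at (+30, +50) mm in the press frame, 32 mm high.
- thread2 (a point): Mouth of the single 6 mm threaded hole at (0, -50) mm in the press frame, 32 mm high.
- knob_pair (a joint): Angle (rad) of the wing knob at the press's +y end (by the pair of threaded holes). Grows clockwise seen from above, hard stop at 1.30, starts at 0 to 0.3, stays where left (friction 0.05 N m). The wing's length makes the angle 1.30 minus this value with the press's x axis (counter-clockwise from above): at the stop it lies straight across the board.
- knob_pair_grip (a point): Centre of that knob's wing, on its vertical axis, 59 mm above the table. The wing is a black bar 46 mm long, 12 mm thick, 26 mm high (46 to 72 mm above the table) on a 24 mm round hub; pinch it across the 12 mm.
- knob_single (a joint): The same for the like wing knob at the press's -y end (by the single threaded hole): clockwise from above to a hard stop at 1.30, starts at 0 to 0.3, wing straight across the board at the stop.
- knob_single_grip (a point): Centre of that knob's wing, on its axis, 59 mm above the table; same shape as the other knob.
- cover_plate: Loose dark steel cover plate 90 (x) x 130 (y) x 6 mm, 0.2 to 0.42 kg, flat on the rest board; yaw within 0.7 rad of 0. Three 16 mm through holes in the pattern of the press's threaded holes (two at +y, one at -y), and a wooden bar grip on two posts over its middle. Origin: centre of its underside; z up.
- rest_board: Plain wooden board 110 (x) x 150 (y) x 18 mm, fixed on the table on the side where the press is not; the cover plate lies on it. Origin: centre of its underside.
- plate_grip (a point): Centre of the bar grip, 37 mm above the plate's underside: the bar is 14 mm thick (plate x), 64 mm long (plate y) and 22 mm high, from 26 to 48 mm above the underside; pinch it across the 14 mm. The plate's centre of mass lies below it.
- hole0 (a point): Centre of the plate's hole at (-30, +50) mm, on its underside; belongs over thread0.
- hole1 (a point): Centre of the plate's hole at (+30, +50) mm, on its underside; belongs over thread1.
- hole2 (a point): Centre of the plate's single hole at (0, -50) mm, on its underside; belongs over thread2.
- glue_pot: Bystander: white pot, 65 mm across, 44 mm high, behind the work; leave alone. Origin at its underside.
- thread_spool: Bystander: wooden thread spool, 40 mm across, 48 mm high, behind the work; leave alone. Origin at its underside.
- rubber_stamp: Bystander: wooden hand stamp 36 x 47 x 52 mm, behind the work; leave alone. Origin at its underside.
There are look-alikes about, which are no part of the job. There is more than one size of the cover_plate; the one meant has the size given above.

How it is judged:
On the way, in this order (a step that is already met when the one before it is completed fails the run):
1. both wing knobs are turned clockwise to their stops (value of joint each of knob_pair, knob_single above 1.2 rad), for 0.2 s.
2. the cover plate is held in the gripper over the press (horizontal distance between cover_plate and press_base below 0.03 m and contact force between cover_plate and the fingers above 1 N), for 0.2 s.
At the end, for the whole second after the job is handed in: Both knobs at their stops (over 1.2 of 1.30 rad); the plate held in the fingers, still (under 0.02 m/s), level (tilted under 0.08 rad), its underside 8 to 35 mm above the bed at all three holes, each plate hole within 5 mm (horizontally) of its own threaded hole, not touching the press (all of step 1 and horizontal distance between hole0 and thread0 below 0.005 m and horizontal distance between hole1 and thread1 below 0.005 m and horizontal distance between hole2 and thread2 below 0.005 m and z of hole0 in the frame of thread0 between 0.008 and 0.035 m and z of hole1 in the frame of thread1 between 0.008 and 0.035 m and z of hole2 in the frame of thread2 between 0.008 and 0.035 m and angle between cover_plate's own z axis and vertical below 0.08 rad and contact force between cover_plate and the fingers above 1 N and contact force between cover_plate and press_base below 0.2 N and linear speed of cover_plate below 0.02 m/s); the arm keeps its last pose, push and grip.
It fails at once if the plate is lifted before both knobs are at their stops (height (world z) of cover_plate above 0.04 m and not (value of joint each of knob_pair, knob_single above 1.2 rad)).
It fails at once if the plate touches the press (contact force between cover_plate and press_base above 1 N).
It fails at once if the glue pot is disturbed (distance of glue_pot from where it was at the start of the episode above 0.02 m).
It fails at once if the thread spool is disturbed (distance of thread_spool from where it was at the start of the episode above 0.02 m).
It fails at once if the rubber stamp is disturbed (distance of rubber_stamp from where it was at the start of the episode above 0.02 m).
It also fails if it takes over 61 s, if anything falls off the work surface, if the arm or the gripper's body presses on something with over 40 N, if the wrist force passes 120 N, or if a joint passes its speed limit or range.

### The arm

A 6-joint arm with a two-finger parallel gripper is mounted at the origin on a cart in front of the work surface, level with it; the furniture and walls round the work are solid. World frame = base frame: x ahead of the robot, y to its left, z up, the work surface at z = 0. Lengths are in m, angles in rad, forces in N, time in s.
With the tool pointing down it reaches from about 0.325 to 0.775 m from the base axis. Payload 9.3 kg.
Tool frame: the origin (TCP) lies at the very end of the fingers, on their centre line; the grasp point (between the pads) lies 19 mm behind it; z points along the fingers, y is the direction in which the jaws open and shut (so a half turn about z gives the same grasp; the last joint's range is limited). The gripper opens to 85 mm and grips with 20 to 120 N. Pads are 22 mm wide; open, the fingers measure 114 mm over their backs; the gripper's body (76 mm by 85 mm) begins 54 mm behind the grasp point. The pads swing forward as they close: fully open they stand 13 mm farther back than shut.
Start: joints at [-0.153, 0.259, 0.021, 1.334, 0, 1.418], TCP at [0.55, -0, 0.231] pointing down, gripper open.
Joint ranges: [-3.04, 3.04], [-0.91, 1.82], [-1.04, 1.36], [-1.92, 1.95], [-1.52, 1.45], [-3.14, 3.14]. Speed limits (rad/s): [2.22, 2.22, 2.79, 3.14, 3.14, 3.14].

### API

Orientations are given as [roll, pitch, yaw] about the fixed x, y, z axes, in that order (R = Rz(yaw) Ry(pitch) Rx(roll)).
In Python, from plant import ctrl gives the robot as it stands. The module is installed in compiled form; this text tells all that it offers.
- The arm moves only by the tool servo_tool, never from a script. Its argument "steps" is a list of rows, each an object of numbers: "tx", "ty", "tz": the shift along the world's x, y, z scaled (see below); "roll": the turn about the world's z scaled (see below). A call has exactly 10 rows; each row shifts and turns the commanded pose from where the row before left it; what a row does not reach is not made up. The controller multiplies each number of a shift by 40 mm and each number of a turn by 0.12 rad. A row lasts 1/12 s, in which the tool goes at most 41.7 mm and 7.16 degrees, less where a joint would pass 70% of its speed; a pose out of reach is approached as far as the arm can. A call with a number of a shift or a turn outside -1 to 1 is refused whole. A call with a gripper value outside its range is refused whole. "gripper" is the closure, from 0 (fully open) to 1 (shut), set as the call begins (left out, the last holds). The fingers move at their own pace and stop on an object; the grip force is fixed at half the most. Time passes only in rows, so rows that do not move let the fingers close, or fill a call up. It gives the time, the measured TCP pose, the force and the opening at its end, in the units of the state.
- ctrl.get_obs(): the state, without advancing time (a new reading comes with each control period).
- ctrl.get_image(name): name is "scene" or "side" or "wrist"; returns (picture, depth): 420x560x3 uint8, blue, green, red; 420x560 float32, m along the optical axis (not along the pixel's ray), 0 where there is no reading.
- ctrl.camera_model(name): a dict with "vertical_fov" (degrees; the focal length in pixels is half the picture's height over the tangent of half this angle, whatever the lens; pixels are square), "cx", "cy" (the principal point, pixels), "xyz" and "orientation" of the camera in the world. Camera axes: x right, y down, z forward; pixel columns grow to the right and rows downward; lengths in m; the calibration is good to about 2 mm. The wrist camera is an equidistant fisheye: a pixel r from the principal point sees the ray r / f radians off the axis. A picture is of the moment at which its call begins: read the wrist's pose just before it. camera_model takes no time and is no camera call; for the wrist camera it gives the pose at the moment of the call.
- ctrl.hand_in(): hands the job in, once; it reports no verdict.
The state is a dict: "t": time; "joints": joint angles; "dq": joint speeds; "tau": joint torques, N m; "ee_pos": TCP position; "orientation": TCP orientation; "force": force on the tool from outside, world axes, zero at the start; "torque": the same for the moment, N m; "opening": finger opening in m.
Only numpy, scipy, OpenCV 4.12 (cv2) and the standard library are available. Lean on these libraries where they do the work, as an engineer would, in place of code of your own. Each camera call takes 0.05 s, during which the arm holds its last target.

## Working session

There is one attempt and no reset: what is moved stays moved. The work goes in short steps, Python scripts to look and compute and a tool call to move; the robot and the scene stay as the last step left them, time stands still between calls to the robot, and variables do not carry over. Pictures are saved under pics/ and viewed, and the job is handed in when it is done.

Besides the shell and the picture viewer there is one more tool, called after "Call:" as name(argument=value, ...) on one line, values as JSON. servo_tool: Moves the arm, as the interface text tells. Shifts and turns lie within -1 to 1; 1 stands for 40 mm of shift or 0.12 rad of turn. Its arguments: {"type":"object","properties":{"steps":{"type":"array"},"gripper":{"type":"number"}},"required":["steps"]}

```bash
mkdir -p pics
python3 - <<'E'
from plant import ctrl
import cv2,numpy as np
o=ctrl.get_obs();print({k:np.round(v,3).tolist() for k,v in o.items()})
for n in ("scene","side","wrist"):
    print(n,ctrl.camera_model(n))
    p,d=ctrl.get_image(n);cv2.imwrite(f"pics/{n}0.png",p);np.savez(f"{n}0.npz",p=p,d=d,**{k:np.array(v) for k,v in ctrl.camera_model(n).items()})
E
```

```text
{'t': 0.0, 'joints': [-0.153, 0.259, 0.021, 1.334, 0.0, 1.418], 'dq': [0.001, 0.0, 0.001, -0.001, 0.001, 0.0], 'tau': [-0.0, -55.564, 34.454, 0.013, -0.0, 0.0], 'ee_pos': [0.55, 0.0, 0.231], 'orientation': [-3.14, -0.0, 1.571], 'force': [0.776, -0.297, 0.574], 'torque': [-0.05, -0.067, 0.046], 'opening': 0.085}
scene {'vertical_fov': 46.04452760434509, 'cx': 273.332759893423, 'cy': 207.82082797278608, 'xyz': array([ 0.07050087, -0.93157183,  0.62504693]), 'orientation': array([-2.05348122,  0.00257076, -0.48573847])}
side {'vertical_fov': 48.352484550753985, 'cx': 279.82697351998826, 'cy': 208.5201961857531, 'xyz': array([ 0.02016319, -0.84683121,  0.4830332 ]), 'orientation': array([-1.95663367, -0.01675393, -0.56109695])}
wrist {'vertical_fov': 65.70646984690485, 'cx': 272.5445246482949, 'cy': 202.13864425844451, 'xyz': array([0.55006046, 0.07558356, 0.37480049]), 'orientation': array([2.84208623e+00, 1.56965778e-03, 5.84501092e-04])}
```

View pics/scene0.png

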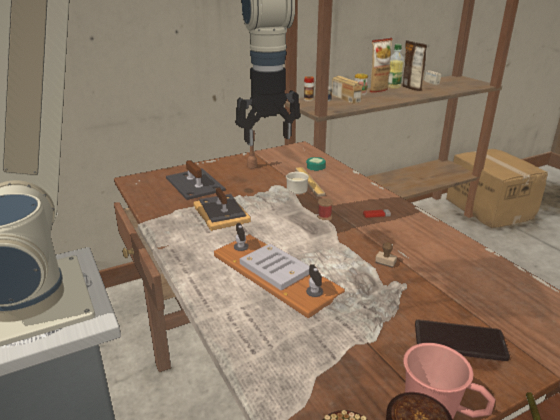

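View pics/side0.png

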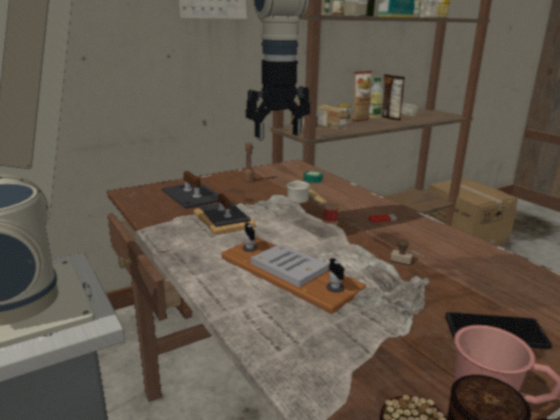

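View pics/wrist0.png

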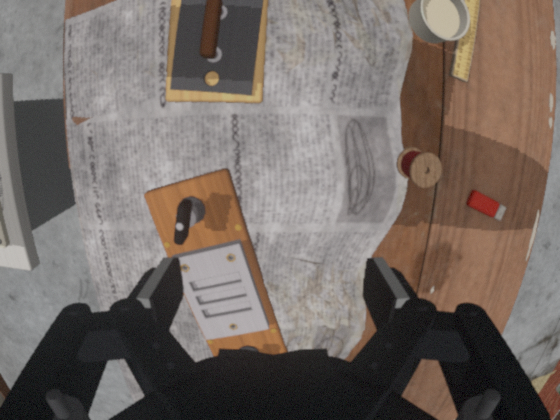

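The scene shows the press to the right (-y), with its two-hole end pointing away from the camera. One dark plate lies on a board around scene (222,208) and another lies on the table around (195,183). The wrist view shows the near knob at (185,218) and the bed at (225,290). Next I'll measure.

```bash
cat > h.py <<'E'
import numpy as np,cv2
from scipy.spatial.transform import Rotation as R
def load(f):
    z=np.load(f);return z['p'],z['d'],{k:z[k] for k in('vertical_fov','cx','cy','xyz','orientation')}
def rays(m,u,v,fish):
    f=210/np.tan(np.radians(float(m['vertical_fov'])/2))
    x=(np.asarray(u,float)-m['cx'])/f;y=(np.asarray(v,float)-m['cy'])/f
    if fish:
        r=np.hypot(x,y)+1e-12;s=np.tan(r)/r;x,y=x*s,y*s
    c=np.stack([x,y,np.ones_like(x)],-1)
    return c@R.from_euler('xyz',m['orientation']).as_matrix().T
def cloud(p,d,m,fish):
    v,u=np.mgrid[0:420,0:560]
    return m['xyz']+rays(m,u,v,fish)*d[...,None]
def atz(m,u,v,z,fish):
    r=rays(m,u,v,fish);return m['xyz']+r*((z-m['xyz'][2])/r[...,2])[...,None]
def topdown(fs,x0,x1,y0,y1,s,zmax=0.15):
    pass
def save(n):
    from plant import ctrl
    m=ctrl.camera_model(n);p,d=ctrl.get_image(n);return p,d,m
E
python3 - <<'E'
from h import *
for n,fi in(("scene",0),("side",0),("wrist",1)):
    p,d,m=load(n+"0.npz");c=cloud(p,d,m,fi)
    # heights map: render the top-down height + colour grid
    # x 0.3..0.75 , y -0.45..0.55 ; 800 wide for y
    H=np.zeros((400,800,3),np.uint8);Z=np.full((400,800),-1.)
    ok=(d>0)&(c[...,2]>-.01)&(c[...,2]<.12)
    q=c[ok];col=p[ok]
    i=((.8-q[:,0])/.5*400).astype(int);j=((.5-q[:,1])/1.0*800).astype(int)
    k=(i>=0)&(i<400)&(j>=0)&(j<800)
    o=np.argsort(q[k][:,2]);H[i[k][o],j[k][o]]=col[k][o]
    cv2.imwrite(f"pics/td_{n}.png",H)
    print(n,[np.round(np.median(c[v-2:v+3,u-2:u+3].reshape(-1,3),0),3) for u,v in ([(225,290),(218,60),(185,218),(212,25)] if fi else ([(272,263),(222,208),(196,184)] if n=="scene" else [(290,262),(222,215),(190,195)]))])
E
```

```text
scene [array([ 0.479, -0.149,  0.028]), array([0.482, 0.133, 0.027]), array([0.486, 0.341, 0.011])]
side [array([ 0.488, -0.152,  0.028]), array([0.478, 0.14 , 0.025]), array([0.479, 0.355, 0.008])]
wrist [array([ 0.49 , -0.144,  0.033]), array([0.492, 0.125, 0.026]), array([ 0.461, -0.035,  0.072]), array([0.493, 0.154, 0.067])]
```

```bash
python3 -c "
import cv2,numpy as np
a=[cv2.imread(f'pics/td_{n}.png') for n in('scene','wrist')]
cv2.imwrite('pics/td.png',cv2.resize(np.vstack(a),(750,600*1000//1000)) if 0 else np.vstack(a)[:, :])
a=[cv2.resize(x,(600,300)) for x in a];cv2.imwrite('pics/td.png',np.vstack(a))"
```

```text
(no output)
```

View pics/td.png

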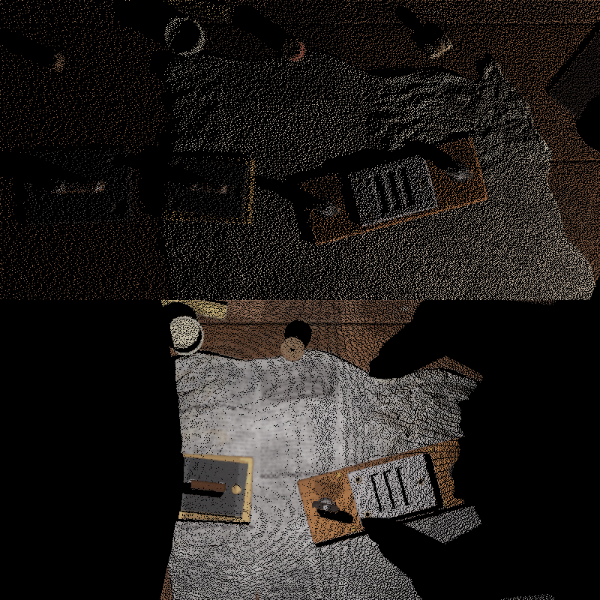

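Run:
```python
from h import *
p,d,m=load("wrist0.npz")
cr=p[160:380,130:300];cv2.imwrite("pics/w0c.png",cv2.resize(cr,None,fx=3.4,fy=2.7,interpolation=cv2.INTER_CUBIC)[:600])
a=atz(m,np.array([184.,231,233]),np.array([267.,257,326]),.032,1);print(a)
print(np.linalg.norm(a[0]-a[1]),np.linalg.norm((a[0]+a[1])/2-a[2]))
```

```text
[[ 0.4411113  -0.11367902  0.032     ]
 [ 0.5005504  -0.09829068  0.032     ]
 [ 0.49708062 -0.20306453  0.032     ]]
0.061398755161683256 0.10056597450516877
```

View pics/w0c.png

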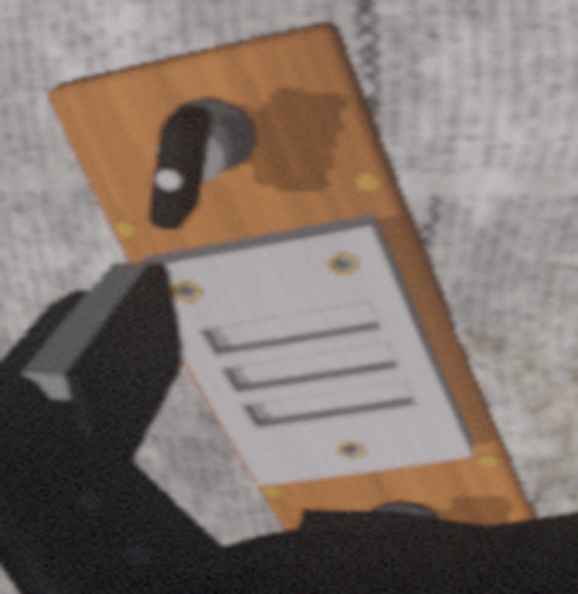

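```bash
cat >> h.py <<'E'
def wing(c,cen,yaw,zlo=.064,zhi=.08):
    q=c.reshape(-1,3);q=q[(np.hypot(q[:,0]-cen[0],q[:,1]-cen[1])<.04)&(q[:,2]>zlo)&(q[:,2]<zhi)]
    if len(q)<10: print('few',len(q));return
    r=cv2.minAreaRect(q[:,:2].astype(np.float32)*1000)
    w,V=np.linalg.eigh(np.cov(q[:,:2].T));v=V[:,1];a=np.arctan2(v[1],v[0])%np.pi
    print('wing n',len(q),'mean',q.mean(0).round(4),'rect',np.round(r[0],1),np.round(r[1],1),'ang',round(a,3),'joint',round(1.3-(a-yaw),3))
E
python3 - <<'E'
from h import *
p,d,m=load("wrist0.npz");c=cloud(p,d,m,1)
wing(c,(.454,-.043),.262)
for n in("scene","side"):
    p,d,m=load(n+"0.npz");c=cloud(p,d,m,0)
    wing(c,(.454,-.043),.262);wing(c,(.514,-.266),.262)
E
```

```text
wing n 485 mean [ 0.456  -0.0407  0.0721] rect [454.5 -42.5] [44.7 12.6] ang 1.354 joint 0.208
wing n 73 mean [ 0.4504 -0.0496  0.0712] rect [452.4 -45.7] [48.1 12.1] ang 1.389 joint 0.173
wing n 117 mean [ 0.5101 -0.2693  0.0711] rect [ 511.8 -266.1] [46.7 11.6] ang 1.407 joint 0.155
wing n 78 mean [ 0.4514 -0.0502  0.0701] rect [453.4 -45.7] [46.2 12.8] ang 1.407 joint 0.155
wing n 133 mean [ 0.511  -0.2708  0.0702] rect [ 512.8 -267.7] [44.2 11.6] ang 1.427 joint 0.135
```

Call:
servo_tool(steps=[{"tx": -0.3, "ty": -0.134, "tz": -0.4, "roll": -0.22}, {"tx": -0.3, "ty": -0.134, "tz": -0.4, "roll": -0.22}, {"tx": -0.3, "ty": -0.134, "tz": -0.4, "roll": -0.22}, {"tx": -0.3, "ty": -0.134, "tz": -0.4, "roll": -0.22}, {"tx": -0.3, "ty": -0.134, "tz": -0.4, "roll": -0.22}, {"tx": -0.3, "ty": -0.134, "tz": -0.4, "roll": -0.22}, {"tx": -0.3, "ty": -0.134, "tz": -0.4, "roll": -0.22}, {"tx": -0.3, "ty": -0.134, "tz": -0.4, "roll": -0.22}, {"tx": 0}, {"tx": 0}], gripper=0)

```text
invalid input
```

Run:
```python
from h import *
from plant import ctrl
o=ctrl.get_obs();print({k:np.round(o[k],3).tolist() for k in('t','ee_pos','orientation','force','joints')})
p,d,m=save("wrist");cv2.imwrite("pics/w1.png",p)
c=cloud(p,d,m,1);wing(c,(.454,-.043),.262)
```

```text
{'t': 0.15, 'ee_pos': [0.55, 0.0, 0.231], 'orientation': [-3.141, -0.0, 1.571], 'force': [0.198, 0.126, 0.409], 'joints': [-0.153, 0.259, 0.021, 1.334, 0.0, 1.418]}
wing n 486 mean [ 0.4559 -0.0407  0.0721] rect [454.5 -42.4] [44.9 12.3] ang 1.351 joint 0.211
```

View pics/w1.png

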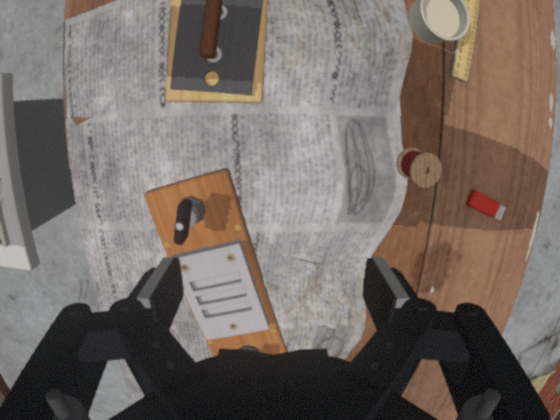

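The call was refused and nothing moved. The likely cause is that each row needs all four keys.

Call:
servo_tool(steps=[{"tx": -0.3, "ty": -0.134, "tz": -0.4, "roll": -0.22}, {"tx": -0.3, "ty": -0.134, "tz": -0.4, "roll": -0.22}, {"tx": -0.3, "ty": -0.134, "tz": -0.4, "roll": -0.22}, {"tx": -0.3, "ty": -0.134, "tz": -0.4, "roll": -0.22}, {"tx": -0.3, "ty": -0.134, "tz": -0.4, "roll": -0.22}, {"tx": -0.3, "ty": -0.134, "tz": -0.4, "roll": -0.22}, {"tx": -0.3, "ty": -0.134, "tz": -0.4, "roll": -0.22}, {"tx": -0.3, "ty": -0.134, "tz": -0.4, "roll": -0.22}, {"tx": 0, "ty": 0, "tz": 0, "roll": 0}, {"tx": 0, "ty": 0, "tz": 0, "roll": 0}], gripper=0)

```text
t: 1.03
ee_pos: [0.4536, -0.0429, 0.1032]
orientation: [-3.14, -0.0, 1.359]
force: [-0.1, -0.5, -0.2]
opening: 0.0856
```

Run:
```python
from h import *
from plant import ctrl
o=ctrl.get_obs();print({k:np.round(o[k],3).tolist() for k in('t','ee_pos','orientation','force','joints')})
p,d,m=save("wrist");cv2.imwrite("pics/w2.png",p)
c=cloud(p,d,m,1);wing(c,(.454,-.043),.262)
```

```text
{'t': 1.033, 'ee_pos': [0.454, -0.043, 0.103], 'orientation': [-3.14, -0.0, 1.359], 'force': [-0.125, -0.452, -0.151], 'joints': [-0.279, 0.179, -0.428, 0.965, 0.0, 1.503]}
wing n 1424 mean [ 0.4548 -0.0403  0.0724] rect [454.3 -42. ] [45.2 11.7] ang 1.362 joint 0.2
```

View pics/w2.png

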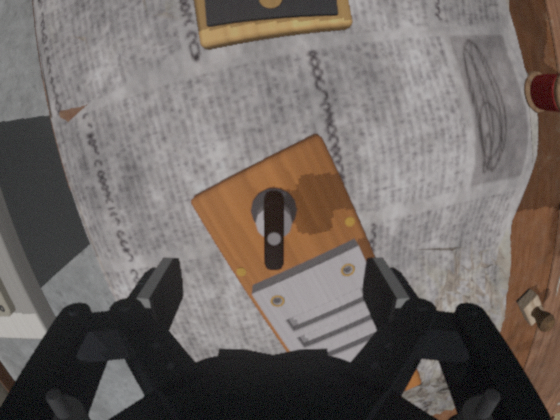

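The wing is vertical in the image at (274,230), centred between the fingers. I'll descend.

Call:
servo_tool(steps=[{"tx": 0.01, "ty": 0.005, "tz": -0.16, "roll": 0}, {"tx": 0.01, "ty": 0.005, "tz": -0.16, "roll": 0}, {"tx": 0, "ty": 0, "tz": -0.16, "roll": 0}, {"tx": 0, "ty": 0, "tz": -0.16, "roll": 0}, {"tx": 0, "ty": 0, "tz": -0.16, "roll": 0}, {"tx": 0, "ty": 0, "tz": -0.16, "roll": 0}, {"tx": 0, "ty": 0, "tz": -0.16, "roll": 0}, {"tx": 0, "ty": 0, "tz": -0.16, "roll": 0}, {"tx": 0, "ty": 0, "tz": 0, "roll": 0}, {"tx": 0, "ty": 0, "tz": 0, "roll": 0}], gripper=0)

```text
t: 1.92
ee_pos: [0.4546, -0.0425, 0.0517]
orientation: [-3.141, -0.0, 1.36]
force: [-1.1, 0.4, 0.2]
opening: 0.0852
```

Call:
servo_tool(steps=[{"tx": 0, "ty": 0, "tz": 0, "roll": 0}, {"tx": 0, "ty": 0, "tz": 0, "roll": 0}, {"tx": 0, "ty": 0, "tz": 0, "roll": 0}, {"tx": 0, "ty": 0, "tz": 0, "roll": 0}, {"tx": 0, "ty": 0, "tz": 0, "roll": 0}, {"tx": 0, "ty": 0, "tz": 0, "roll": 0}, {"tx": 0, "ty": 0, "tz": 0, "roll": 0}, {"tx": 0, "ty": 0, "tz": 0, "roll": 0}, {"tx": 0, "ty": 0, "tz": 0, "roll": 0}, {"tx": 0, "ty": 0, "tz": 0, "roll": 0}], gripper=1)

```text
t: 2.75
ee_pos: [0.4544, -0.0424, 0.0524]
orientation: [-3.141, 0.0, 1.36]
force: [-3.9, -0.3, 5.3]
opening: 0.0106
```

Call:
servo_tool(steps=[{"tx": 0, "ty": 0, "tz": 0, "roll": -0.8}, {"tx": 0, "ty": 0, "tz": 0, "roll": -0.8}, {"tx": 0, "ty": 0, "tz": 0, "roll": -0.8}, {"tx": 0, "ty": 0, "tz": 0, "roll": -0.8}, {"tx": 0, "ty": 0, "tz": 0, "roll": -0.8}, {"tx": 0, "ty": 0, "tz": 0, "roll": -0.8}, {"tx": 0, "ty": 0, "tz": 0, "roll": -0.8}, {"tx": 0, "ty": 0, "tz": 0, "roll": -0.8}, {"tx": 0, "ty": 0, "tz": 0, "roll": -0.8}, {"tx": 0, "ty": 0, "tz": 0, "roll": -0.8}])

```text
t: 3.58
ee_pos: [0.4549, -0.0429, 0.0524]
orientation: [3.141, 0.0, 0.395]
force: [-1.5, -1.4, 3.4]
opening: 0.0107
```

Call:
servo_tool(steps=[{"tx": 0, "ty": 0, "tz": 0, "roll": -0.25}, {"tx": 0, "ty": 0, "tz": 0, "roll": -0.25}, {"tx": 0, "ty": 0, "tz": 0, "roll": -0.25}, {"tx": 0, "ty": 0, "tz": 0, "roll": -0.25}, {"tx": 0, "ty": 0, "tz": 0, "roll": -0.2}, {"tx": 0, "ty": 0, "tz": 0, "roll": 0}, {"tx": 0, "ty": 0, "tz": 0, "roll": 0}, {"tx": 0, "ty": 0, "tz": 0, "roll": 0}, {"tx": 0, "ty": 0, "tz": 0, "roll": 0}, {"tx": 0, "ty": 0, "tz": 0, "roll": 0}])

```text
t: 4.42
ee_pos: [0.4549, -0.0429, 0.0524]
orientation: [3.14, -0.0, 0.256]
force: [-1.5, -3.2, 6.3]
opening: 0.0105
```

Run:
```python
from h import *
from plant import ctrl
o=ctrl.get_obs();print({k:np.round(o[k],3).tolist() for k in('t','ee_pos','orientation','force','torque','joints')})
```

```text
{'t': 4.417, 'ee_pos': [0.455, -0.043, 0.052], 'orientation': [3.14, -0.0, 0.256], 'force': [-1.455, -3.153, 6.341], 'torque': [-0.814, 0.417, 0.14], 'joints': [-0.277, 0.234, -0.508, 0.829, -0.001, 2.608]}
```

Call:
servo_tool(steps=[{"tx": 0, "ty": 0, "tz": 0, "roll": -0.2}, {"tx": 0, "ty": 0, "tz": 0, "roll": -0.2}, {"tx": 0, "ty": 0, "tz": 0, "roll": -0.2}, {"tx": 0, "ty": 0, "tz": 0, "roll": 0}, {"tx": 0, "ty": 0, "tz": 0, "roll": 0}, {"tx": 0, "ty": 0, "tz": 0, "roll": 0}, {"tx": 0, "ty": 0, "tz": 0, "roll": 0}, {"tx": 0, "ty": 0, "tz": 0, "roll": 0}, {"tx": 0, "ty": 0, "tz": 0, "roll": 0}, {"tx": 0, "ty": 0, "tz": 0, "roll": 0}])

```text
t: 5.25
ee_pos: [0.4549, -0.0429, 0.0524]
orientation: [3.14, -0.0, 0.186]
force: [-1.5, -4.4, 5.9]
opening: 0.0107
```

Run:
```python
from h import *
from plant import ctrl
o=ctrl.get_obs();print({k:np.round(o[k],3).tolist() for k in('t','ee_pos','orientation','force','torque','joints')})
```

```text
{'t': 5.25, 'ee_pos': [0.455, -0.043, 0.052], 'orientation': [3.14, -0.0, 0.186], 'force': [-1.451, -4.379, 5.926], 'torque': [-0.906, 0.489, 1.525], 'joints': [-0.277, 0.234, -0.508, 0.829, -0.001, 2.678]}
```

Call:
servo_tool(steps=[{"tx": 0, "ty": 0, "tz": 0, "roll": 0}, {"tx": 0, "ty": 0, "tz": 0, "roll": 0}, {"tx": 0, "ty": 0, "tz": 0, "roll": 0}, {"tx": 0, "ty": 0, "tz": 0, "roll": 0}, {"tx": 0, "ty": 0, "tz": 0, "roll": 0}, {"tx": 0, "ty": 0, "tz": 0, "roll": 0}, {"tx": 0, "ty": 0, "tz": 0.3, "roll": 0}, {"tx": 0, "ty": 0, "tz": 0.5, "roll": 0}, {"tx": 0, "ty": 0, "tz": 0.5, "roll": 0}, {"tx": 0, "ty": 0, "tz": 0.5, "roll": 0}], gripper=0)

```text
t: 6.08
ee_pos: [0.4545, -0.0424, 0.1248]
orientation: [-3.141, 0.001, 0.184]
force: [-0.0, 1.0, 0.6]
opening: 0.0853
```

Run:
```python
from h import *
from plant import ctrl
o=ctrl.get_obs();print({k:np.round(o[k],3).tolist() for k in('t','ee_pos','orientation','force','torque')})
p,d,m=save("wrist");cv2.imwrite("pics/w3.png",p)
c=cloud(p,d,m,1);wing(c,(.454,-.043),.262)
```

```text
{'t': 6.083, 'ee_pos': [0.455, -0.042, 0.125], 'orientation': [-3.141, 0.001, 0.184], 'force': [-0.0, 0.955, 0.561], 'torque': [0.029, 0.021, 0.0]}
wing n 1164 mean [ 0.4569 -0.0424  0.0726] rect [455.2 -42.7] [44.9 11.8] ang 0.258 joint 1.304
```

View pics/w3.png

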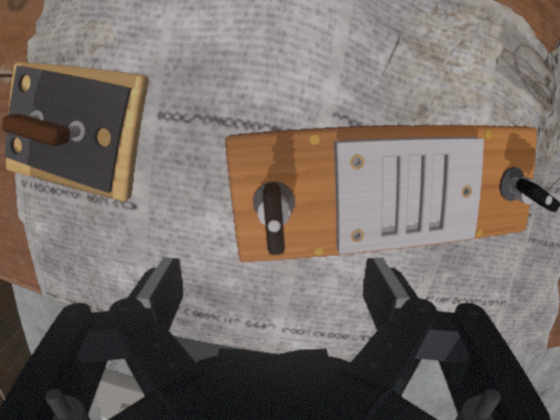

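The near knob's wing now lies straight across the board at image (274,215), so it is at its stop. All three threaded holes, the other knob and the plate are in view, so I'll measure everything from this picture.

```bash
cat >> h.py <<'E'
def fitpose(P,yaw_model):
    # P: 3x2 world hole pts (pair-left, pair-right, single) -> centre,yaw
    M=np.array([[-.03,.05],[.03,.05],[0,-.05]]);a=M-M.mean(0);b=P-P.mean(0)
    yaw=np.arctan2((a[:,0]*b[:,1]-a[:,1]*b[:,0]).sum(),(a*b).sum())
    Rz=np.array([[np.cos(yaw),-np.sin(yaw)],[np.sin(yaw),np.cos(yaw)]])
    t=P.mean(0)-Rz@M.mean(0);res=P-(M@Rz.T+t)
    return t,yaw,np.linalg.norm(res,axis=1)
E
python3 - <<'E'
from h import *
from plant import ctrl
p,d,m=save("wrist");np.savez("w3.npz",p=p,d=d,**{k:np.array(v) for k,v in m.items()})
c=cloud(p,d,m,1)
wing(c,(.512,-.266),.262)
a=cv2.resize(p[60:210,0:150],None,fx=4,fy=4,interpolation=cv2.INTER_CUBIC);cv2.imwrite("pics/w3p.png",a)
b=cv2.resize(p[130:260,335:485],None,fx=4,fy=4,interpolation=cv2.INTER_CUBIC);cv2.imwrite("pics/w3h.png",b)
g=c.reshape(-1,3);s=g[(g[:,2]>.055)&(g[:,2]<.075)&(g[:,1]>.05)];
r=cv2.minAreaRect(s[:,:2].astype(np.float32)*1000);print('bar',len(s),s.mean(0),r)
E
```

```text
wing n 527 mean [ 0.5144 -0.2591  0.0716] rect [ 514.1 -264.1] [47.  12.7] ang 1.361 joint 0.201
bar 1223 [0.49042423 0.14953034 0.06527833] ((489.3246765136719, 154.92141723632812), (64.6707992553711, 15.131830215454102), 83.12748718261719)
```

View pics/w3p.png

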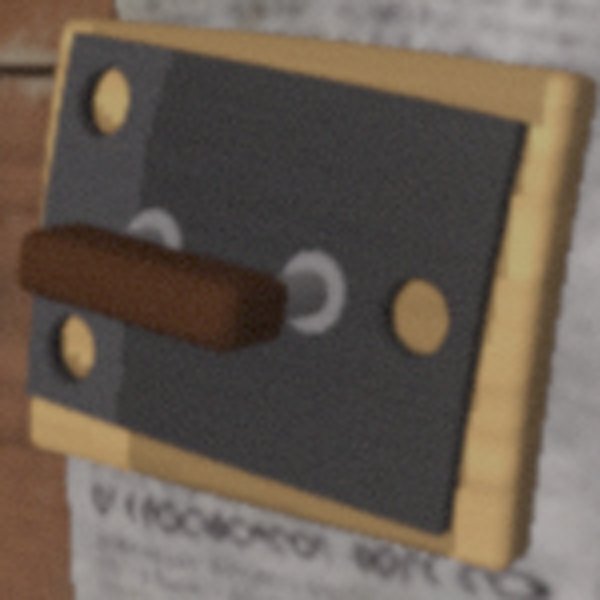

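View pics/w3h.png

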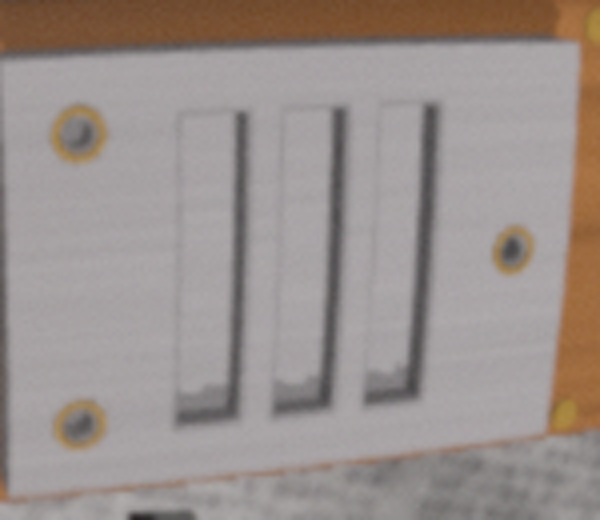

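Run:
```python
from h import *
p,d,m=load("w3.npz")
f=lambda x,y,u0,v0:((x+.5)/4-.5+u0,(y+.5)/4-.5+v0)
P=np.array([f(79,424,335,130),f(77,132,335,130),f(512,249,335,130)])
a=atz(m,P[:,0],P[:,1],.032,1)[:,:2];print(a.round(4),*fitpose(a,0))
P=np.array([f(74,346,0,60),f(108,101,0,60),f(420,316,0,60)])
a=atz(m,P[:,0],P[:,1],.024,1)[:,:2];print(a.round(4),*fitpose(a,0))
```

```text
[[ 0.4417 -0.1138]
 [ 0.5002 -0.098 ]
 [ 0.497  -0.203 ]] [ 0.48397261 -0.15438148] 0.2625641168730789 [0.00029017 0.00038955 0.000384  ]
[[0.466  0.2083]
 [0.5251 0.2011]
 [0.4842 0.1051]] [0.48986749 0.15494685] -0.11486582654742344 [0.00027457 0.00027566 0.00015683]
```

Call:
servo_tool(steps=[{"tx": 0.148, "ty": -0.558, "tz": 0, "roll": 0.98}, {"tx": 0.148, "ty": -0.558, "tz": 0, "roll": 0.98}, {"tx": 0.148, "ty": -0.558, "tz": 0, "roll": 0.98}, {"tx": 0.148, "ty": -0.558, "tz": 0, "roll": 0.98}, {"tx": 0.148, "ty": -0.558, "tz": 0, "roll": 0.98}, {"tx": 0.148, "ty": -0.558, "tz": 0, "roll": 0.98}, {"tx": 0.148, "ty": -0.558, "tz": 0, "roll": 0.98}, {"tx": 0.148, "ty": -0.558, "tz": 0, "roll": 0.98}, {"tx": 0.148, "ty": -0.558, "tz": 0, "roll": 0.98}, {"tx": 0.148, "ty": -0.558, "tz": 0, "roll": 0.98}], gripper=0)

```text
t: 7.02
ee_pos: [0.5139, -0.2667, 0.1231]
orientation: [-3.141, -0.001, 1.365]
force: [0.2, -0.1, 0.6]
opening: 0.0855
```

Run:
```python
from h import *
from plant import ctrl
p,d,m=save("wrist");cv2.imwrite("pics/w4.png",p)
o=ctrl.get_obs();print({k:np.round(o[k],4).tolist() for k in('t','ee_pos','orientation','force','torque')})
c=cloud(p,d,m,1);wing(c,(.513,-.266),.262)
```

```text
{'t': 7.0667, 'ee_pos': [0.5151, -0.2705, 0.1229], 'orientation': [3.1411, 0.0013, 1.374], 'force': [0.4336, -3.8493, 0.5406], 'torque': [-0.1577, -0.0371, 0.0475]}
wing n 1170 mean [ 0.5143 -0.2623  0.0726] rect [ 513.7 -264.2] [44.9 11.2] ang 1.376 joint 0.186
```

View pics/w4.png

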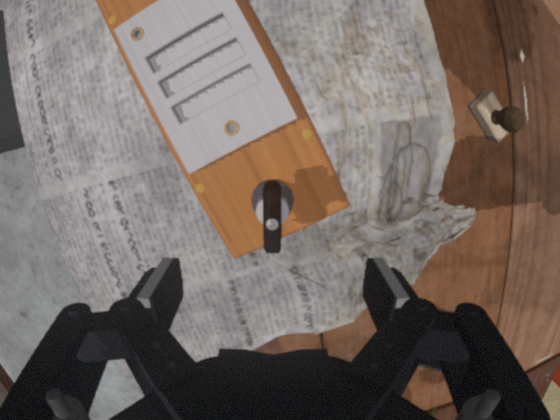

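The wing is at (272,215), aligned between the jaws. I'll descend and grip.

Call:
servo_tool(steps=[{"tx": 0, "ty": 0, "tz": -0.222, "roll": 0}, {"tx": 0, "ty": 0, "tz": -0.222, "roll": 0}, {"tx": 0, "ty": 0, "tz": -0.222, "roll": 0}, {"tx": 0, "ty": 0, "tz": -0.222, "roll": 0}, {"tx": 0, "ty": 0, "tz": -0.222, "roll": 0}, {"tx": 0, "ty": 0, "tz": -0.222, "roll": 0}, {"tx": 0, "ty": 0, "tz": -0.222, "roll": 0}, {"tx": 0, "ty": 0, "tz": -0.222, "roll": 0}, {"tx": 0, "ty": 0, "tz": 0, "roll": 0}, {"tx": 0, "ty": 0, "tz": 0, "roll": 0}], gripper=0)

```text
t: 7.9
ee_pos: [0.5138, -0.2655, 0.0525]
orientation: [-3.141, -0.0, 1.36]
force: [-0.7, -0.9, 0.3]
opening: 0.0854
```

Call:
servo_tool(steps=[{"tx": 0, "ty": 0, "tz": 0, "roll": 0}, {"tx": 0, "ty": 0, "tz": 0, "roll": 0}, {"tx": 0, "ty": 0, "tz": 0, "roll": 0}, {"tx": 0, "ty": 0, "tz": 0, "roll": 0}, {"tx": 0, "ty": 0, "tz": 0, "roll": 0}, {"tx": 0, "ty": 0, "tz": 0, "roll": 0}, {"tx": 0, "ty": 0, "tz": 0, "roll": 0}, {"tx": 0, "ty": 0, "tz": 0, "roll": 0}, {"tx": 0, "ty": 0, "tz": 0, "roll": 0}, {"tx": 0, "ty": 0, "tz": 0, "roll": 0}], gripper=1)

```text
t: 8.73
ee_pos: [0.5137, -0.2656, 0.0534]
orientation: [-3.141, 0.0, 1.36]
force: [-3.1, 0.6, 5.7]
opening: 0.0106
```

Turn 1.10 rad to the stop, then a little past it, as with the first knob.

Call:
servo_tool(steps=[{"tx": 0, "ty": 0, "tz": 0, "roll": -0.8}, {"tx": 0, "ty": 0, "tz": 0, "roll": -0.8}, {"tx": 0, "ty": 0, "tz": 0, "roll": -0.8}, {"tx": 0, "ty": 0, "tz": 0, "roll": -0.8}, {"tx": 0, "ty": 0, "tz": 0, "roll": -0.8}, {"tx": 0, "ty": 0, "tz": 0, "roll": -0.8}, {"tx": 0, "ty": 0, "tz": 0, "roll": -0.8}, {"tx": 0, "ty": 0, "tz": 0, "roll": -0.8}, {"tx": 0, "ty": 0, "tz": 0, "roll": -0.8}, {"tx": 0, "ty": 0, "tz": 0, "roll": -0.8}])

```text
t: 9.57
ee_pos: [0.5135, -0.2655, 0.0534]
orientation: [-3.141, 0.001, 0.395]
force: [-3.1, 1.6, 6.0]
opening: 0.0108
```

Call:
servo_tool(steps=[{"tx": 0, "ty": 0, "tz": 0, "roll": -0.3}, {"tx": 0, "ty": 0, "tz": 0, "roll": -0.3}, {"tx": 0, "ty": 0, "tz": 0, "roll": -0.3}, {"tx": 0, "ty": 0, "tz": 0, "roll": -0.3}, {"tx": 0, "ty": 0, "tz": 0, "roll": -0.3}, {"tx": 0, "ty": 0, "tz": 0, "roll": -0.2}, {"tx": 0, "ty": 0, "tz": 0, "roll": 0}, {"tx": 0, "ty": 0, "tz": 0, "roll": 0}, {"tx": 0, "ty": 0, "tz": 0, "roll": 0}, {"tx": 0, "ty": 0, "tz": 0, "roll": 0}])

```text
t: 10.4
ee_pos: [0.5135, -0.2654, 0.0534]
orientation: [-3.142, 0.001, 0.197]
force: [-4.8, 1.4, 6.8]
opening: 0.0107
```

Run:
```python
from h import *
from plant import ctrl
o=ctrl.get_obs();print({k:np.round(o[k],3).tolist() for k in('t','ee_pos','orientation','force','torque','joints')})
```

```text
{'t': 10.4, 'ee_pos': [0.514, -0.265, 0.053], 'orientation': [-3.142, 0.001, 0.197], 'force': [-4.828, 1.412, 6.793], 'torque': [0.155, 1.038, 1.283], 'joints': [-0.622, 0.413, -0.224, 0.935, -0.001, 2.322]}
```

The torque about z is 1.28 N m, so this knob is at its stop too. I'll release, rise and check.

Call:
servo_tool(steps=[{"tx": 0, "ty": 0, "tz": 0, "roll": 0}, {"tx": 0, "ty": 0, "tz": 0, "roll": 0}, {"tx": 0, "ty": 0, "tz": 0, "roll": 0}, {"tx": 0, "ty": 0, "tz": 0, "roll": 0}, {"tx": 0, "ty": 0, "tz": 0, "roll": 0}, {"tx": 0, "ty": 0, "tz": 0, "roll": 0}, {"tx": 0, "ty": 0, "tz": 0.4, "roll": 0}, {"tx": 0, "ty": 0, "tz": 0.7, "roll": 0}, {"tx": 0, "ty": 0, "tz": 0.7, "roll": 0}, {"tx": 0, "ty": 0, "tz": 0.4, "roll": 0}], gripper=0)

```text
t: 11.23
ee_pos: [0.5146, -0.2661, 0.1438]
orientation: [3.14, -0.002, 0.196]
force: [0.4, -1.4, 0.4]
opening: 0.0852
```

Run:
```python
from h import *
from plant import ctrl
p,d,m=save("wrist");cv2.imwrite("pics/w5.png",p)
o=ctrl.get_obs();print({k:np.round(o[k],4).tolist() for k in('t','ee_pos','orientation','force','torque')})
c=cloud(p,d,m,1);wing(c,(.5138,-.2655),.2625);wing(c,(.4542,-.0433),.2625)
```

```text
{'t': 11.2833, 'ee_pos': [0.5154, -0.2667, 0.1461], 'orientation': [3.1371, -0.0042, 0.1956], 'force': [0.5799, -0.921, 2.656], 'torque': [-0.0101, -0.0672, -0.005]}
wing n 994 mean [ 0.5162 -0.2646  0.0726] rect [ 514.8 -264.9] [44.7 11.7] ang 0.262 joint 1.301
wing n 637 mean [ 0.4564 -0.0459  0.0708] rect [454.8 -44.2] [45.7 12.9] ang 0.274 joint 1.288
```

View pics/w5.png

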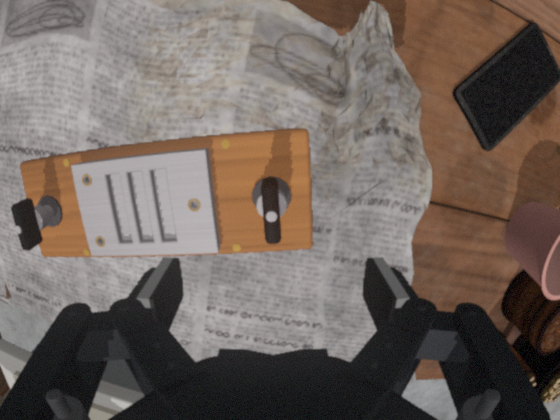

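Both wings are at their stops (1.30 and about 1.29 measured). Next is the plate.

Call:
servo_tool(steps=[{"tx": -0.05, "ty": 0.9, "tz": 0, "roll": 0.9}, {"tx": -0.05, "ty": 0.9, "tz": 0, "roll": 0.9}, {"tx": -0.05, "ty": 0.9, "tz": 0, "roll": 0.9}, {"tx": -0.05, "ty": 0.9, "tz": 0, "roll": 0.9}, {"tx": -0.05, "ty": 0.9, "tz": 0, "roll": 0.9}, {"tx": -0.05, "ty": 0.9, "tz": 0, "roll": 0.9}, {"tx": -0.05, "ty": 0.9, "tz": 0, "roll": 0.9}, {"tx": -0.05, "ty": 0.9, "tz": 0, "roll": 0.9}, {"tx": -0.05, "ty": 0.9, "tz": 0, "roll": 0.9}, {"tx": -0.05, "ty": 0.9, "tz": 0, "roll": 0.9}], gripper=0)

```text
t: 12.12
ee_pos: [0.4936, 0.096, 0.141]
orientation: [3.141, -0.0, 1.281]
force: [0.4, -0.4, 0.4]
opening: 0.0852
```

Call:
servo_tool(steps=[{"tx": -0.02, "ty": 0.3, "tz": -0.1, "roll": 0.3}, {"tx": -0.02, "ty": 0.3, "tz": -0.1, "roll": 0.3}, {"tx": -0.02, "ty": 0.3, "tz": -0.1, "roll": 0.3}, {"tx": -0.02, "ty": 0.3, "tz": -0.1, "roll": 0.3}, {"tx": -0.02, "ty": 0.3, "tz": -0.1, "roll": 0.3}, {"tx": 0, "ty": 0, "tz": 0, "roll": 0}, {"tx": 0, "ty": 0, "tz": 0, "roll": 0}, {"tx": 0, "ty": 0, "tz": 0, "roll": 0}, {"tx": 0, "ty": 0, "tz": 0, "roll": 0}, {"tx": 0, "ty": 0, "tz": 0, "roll": 0}], gripper=0)

```text
t: 12.95
ee_pos: [0.4902, 0.1538, 0.1212]
orientation: [3.141, 0.0, 1.455]
force: [-0.5, -0.4, 0.3]
opening: 0.0855
```

Run:
```python
from h import *
from plant import ctrl
p,d,m=save("wrist");cv2.imwrite("pics/w6.png",p);np.savez("w6.npz",p=p,d=d,**{k:np.array(v) for k,v in m.items()})
o=ctrl.get_obs();print({k:np.round(o[k],4).tolist() for k in('t','ee_pos','orientation','force','torque')})
c=cloud(p,d,m,1)
g=c.reshape(-1,3);s=g[(g[:,2]>.062)&(g[:,2]<.072)&(abs(g[:,1]-.155)<.045)&(abs(g[:,0]-.49)<.03)]
r=cv2.minAreaRect(s[:,:2].astype(np.float32)*1000);print('bar',len(s),s.mean(0),r)
```

```text
{'t': 13.0, 'ee_pos': [0.4902, 0.1538, 0.1212], 'orientation': [3.1413, -0.0, 1.4546], 'force': [-0.247, 0.4445, 0.6335], 'torque': [0.0386, -0.0422, 0.0054]}
bar 1845 [0.48993167 0.15848759 0.06667098] ((489.4688415527344, 156.59072875976562), (62.910438537597656, 13.592866897583008), 83.83030700683594)
```

View pics/w6.png

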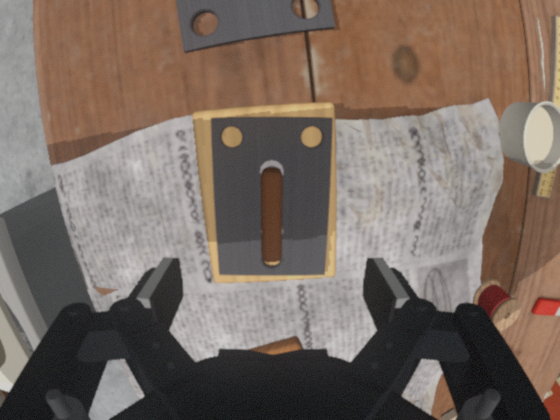

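The plate is centred and its bar at (271,215) is parallel to the fingers. The other plate, at the top of the image, is a look-alike. I'll descend and grip.

Call:
servo_tool(steps=[{"tx": 0, "ty": 0.01, "tz": -0.265, "roll": 0}, {"tx": 0, "ty": 0.01, "tz": -0.265, "roll": 0}, {"tx": 0, "ty": 0.01, "tz": -0.265, "roll": 0}, {"tx": 0, "ty": 0, "tz": -0.265, "roll": 0}, {"tx": 0, "ty": 0, "tz": -0.265, "roll": 0}, {"tx": 0, "ty": 0, "tz": -0.265, "roll": 0}, {"tx": 0, "ty": 0, "tz": -0.265, "roll": 0}, {"tx": 0, "ty": 0, "tz": -0.265, "roll": 0}, {"tx": 0, "ty": 0, "tz": 0, "roll": 0}, {"tx": 0, "ty": 0, "tz": 0, "roll": 0}], gripper=0)

```text
t: 13.83
ee_pos: [0.4898, 0.1552, 0.0362]
orientation: [-3.141, 0.0, 1.455]
force: [0.5, -0.3, 0.3]
opening: 0.0857
```

Call:
servo_tool(steps=[{"tx": 0, "ty": 0, "tz": 0, "roll": 0}, {"tx": 0, "ty": 0, "tz": 0, "roll": 0}, {"tx": 0, "ty": 0, "tz": 0, "roll": 0}, {"tx": 0, "ty": 0, "tz": 0, "roll": 0}, {"tx": 0, "ty": 0, "tz": 0, "roll": 0}, {"tx": 0, "ty": 0, "tz": 0, "roll": 0}, {"tx": 0, "ty": 0, "tz": 0, "roll": 0}, {"tx": 0, "ty": 0, "tz": 0, "roll": 0}, {"tx": 0, "ty": 0, "tz": 0, "roll": 0}, {"tx": 0, "ty": 0, "tz": 0, "roll": 0}], gripper=1)

```text
t: 14.67
ee_pos: [0.4902, 0.1556, 0.0366]
orientation: [3.141, -0.0, 1.456]
force: [-0.3, 0.0, 5.1]
opening: 0.013
```

Call:
servo_tool(steps=[{"tx": 0, "ty": 0, "tz": 0.1, "roll": 0}, {"tx": 0, "ty": 0, "tz": 0.2, "roll": 0}, {"tx": 0, "ty": 0, "tz": 0.3, "roll": 0}, {"tx": 0, "ty": 0, "tz": 0.35, "roll": 0}, {"tx": 0, "ty": 0, "tz": 0.35, "roll": 0}, {"tx": 0, "ty": 0, "tz": 0.35, "roll": 0}, {"tx": 0, "ty": 0, "tz": 0.35, "roll": 0}, {"tx": 0, "ty": 0, "tz": 0.3, "roll": 0}, {"tx": 0, "ty": 0, "tz": 0.2, "roll": 0}, {"tx": 0, "ty": 0, "tz": 0, "roll": 0}])

```text
t: 15.5
ee_pos: [0.4906, 0.1556, 0.1379]
orientation: [3.139, -0.001, 1.456]
force: [0.4, 0.1, -3.0]
opening: 0.0128
```

Run:
```python
from h import *
from plant import ctrl
p,d,m=save("wrist");cv2.imwrite("pics/w7.png",p);np.savez("w7.npz",p=p,d=d,**{k:np.array(v) for k,v in m.items()})
o=ctrl.get_obs();print({k:np.round(o[k],4).tolist() for k in('t','ee_pos','orientation','force','torque','opening')})
cv2.imwrite("pics/w7c.png",cv2.resize(p[90:290,180:380],(800,600)[1:]*2 if 0 else (600,600),interpolation=cv2.INTER_CUBIC))
c=cloud(p,d,m,1);np.save("c7.npy",c)
for u,v in((225,230),(320,230),(225,160),(320,160),(270,140)): print(u,v,np.median(c[v-3:v+4,u-3:u+4].reshape(-1,3),0).round(4))
```

```text
{'t': 15.55, 'ee_pos': [0.4902, 0.1555, 0.1368], 'orientation': [3.1405, -0.0003, 1.4556], 'force': [-0.2914, -0.8909, -2.9155], 'torque': [-0.0021, 0.0118, 0.0078], 'opening': 0.013}
225 230 [0.4678 0.171  0.1267]
320 230 [0.5166 0.1651 0.1267]
225 160 [0.4556 0.1921 0.0199]
320 160 [0.5331 0.183  0.0198]
270 140 [0.4963 0.2141 0.1269]
```

View pics/w7.png

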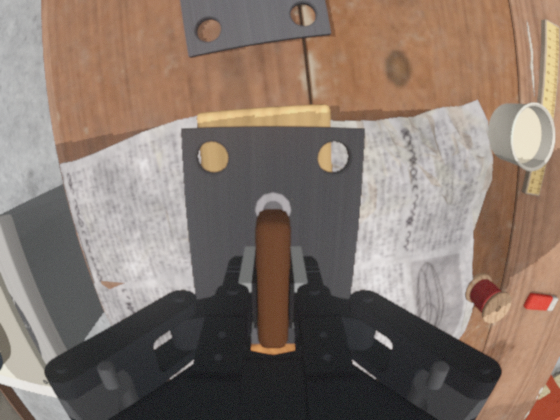

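Run:
```python
from h import *
p,d,m=load("w7.npz")
cv2.imwrite("pics/w7c.png",cv2.resize(p[125:195,170:375],None,fx=3.9,fy=3.9,interpolation=cv2.INTER_CUBIC))
```

```text
(no output)
```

View pics/w7c.png

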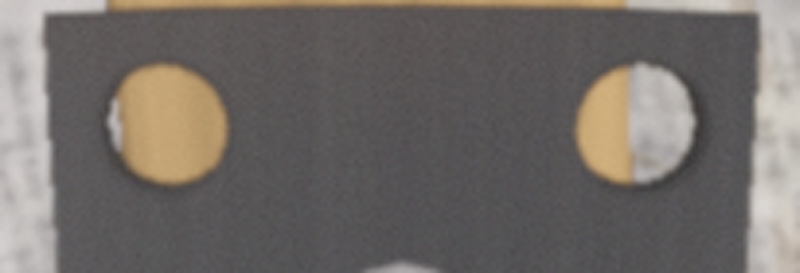

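Run:
```python
from h import *
p,d,m=load("w7.npz")
U=np.array([(166.5/3.9)+170-.37,(638.5/3.9)+170-.37]);V=np.array([126/3.9+125-.37]*2)
for z in(.124,.1268):
    a=atz(m,U,V,z,1)[:,:2];e=a[1]-a[0];y=np.arctan2(e[1],e[0])
    ce=a.mean(0)-.05*np.array([-np.sin(y),np.cos(y)]);print(z,a.round(4),np.linalg.norm(e),'yaw',y,'c',ce)
```

```text
0.124 [[0.4668 0.2089]
 [0.5265 0.2021]] 0.060070422117022265 yaw -0.11479253457389556 c [0.49093115 0.15583392]
0.1268 [[0.4674 0.2093]
 [0.526  0.2026]] 0.0590063322671924 yaw -0.11479253457389567 c [0.4909742  0.15627947]
```

Call:
servo_tool(steps=[{"tx": -0.01, "ty": -0.2, "tz": 0, "roll": 0.2}, {"tx": -0.01, "ty": -0.4, "tz": 0, "roll": 0.2}, {"tx": -0.01, "ty": -0.5, "tz": 0, "roll": 0.2}, {"tx": -0.01, "ty": -0.5, "tz": 0, "roll": 0.2}, {"tx": -0.01, "ty": -0.5, "tz": 0, "roll": 0.2}, {"tx": -0.01, "ty": -0.5, "tz": 0, "roll": 0.2}, {"tx": -0.01, "ty": -0.5, "tz": 0, "roll": 0.2}, {"tx": -0.01, "ty": -0.5, "tz": 0, "roll": 0.2}, {"tx": -0.01, "ty": -0.5, "tz": 0, "roll": 0.2}, {"tx": -0.01, "ty": -0.5, "tz": 0, "roll": 0.2}])

```text
t: 16.38
ee_pos: [0.4853, -0.0293, 0.1353]
orientation: [-3.14, -0.001, 1.697]
force: [0.4, 0.3, -2.5]
opening: 0.0134
```

Call:
servo_tool(steps=[{"tx": -0.01, "ty": -0.5, "tz": 0, "roll": 0.2}, {"tx": -0.01, "ty": -0.5, "tz": 0, "roll": 0.2}, {"tx": -0.01, "ty": -0.5, "tz": 0, "roll": 0.2}, {"tx": -0.01, "ty": -0.5, "tz": 0, "roll": 0.2}, {"tx": -0.01, "ty": -0.4, "tz": 0, "roll": 0.2}, {"tx": -0.01, "ty": -0.3, "tz": 0, "roll": 0.144}, {"tx": -0.01, "ty": -0.26, "tz": 0, "roll": 0}, {"tx": 0, "ty": -0.2, "tz": 0, "roll": 0}, {"tx": 0, "ty": 0, "tz": 0, "roll": 0}, {"tx": 0, "ty": 0, "tz": 0, "roll": 0}])

```text
t: 17.22
ee_pos: [0.483, -0.1548, 0.1359]
orientation: [-3.141, -0.001, 1.832]
force: [0.0, 0.3, -1.4]
opening: 0.0131
```

Run:
```python
from h import *
from plant import ctrl
p,d,m=save("wrist");cv2.imwrite("pics/w8.png",p);np.savez("w8.npz",p=p,d=d,**{k:np.array(v) for k,v in m.items()})
o=ctrl.get_obs();print({k:np.round(o[k],4).tolist() for k in('t','ee_pos','orientation','force','torque','opening')})
p,d,m=save("scene");cv2.imwrite("pics/s8.png",cv2.resize(p[150:360,150:430],(800,600)))
```

```text
{'t': 17.2667, 'ee_pos': [0.483, -0.1544, 0.136], 'orientation': [-3.1412, -0.0007, 1.8326], 'force': [-0.6404, -0.6142, -2.3884], 'torque': [-0.028, -0.0295, 0.0128], 'opening': 0.0131}
```

View pics/w8.png

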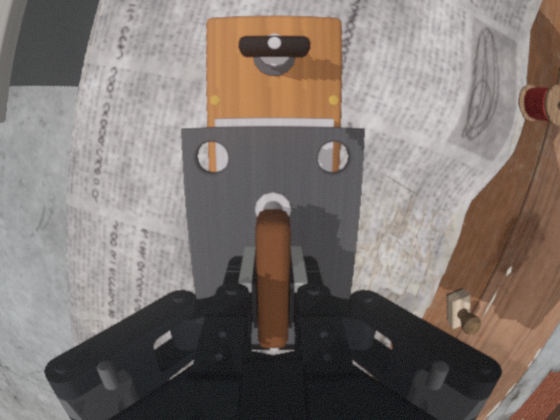

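View pics/s8.png

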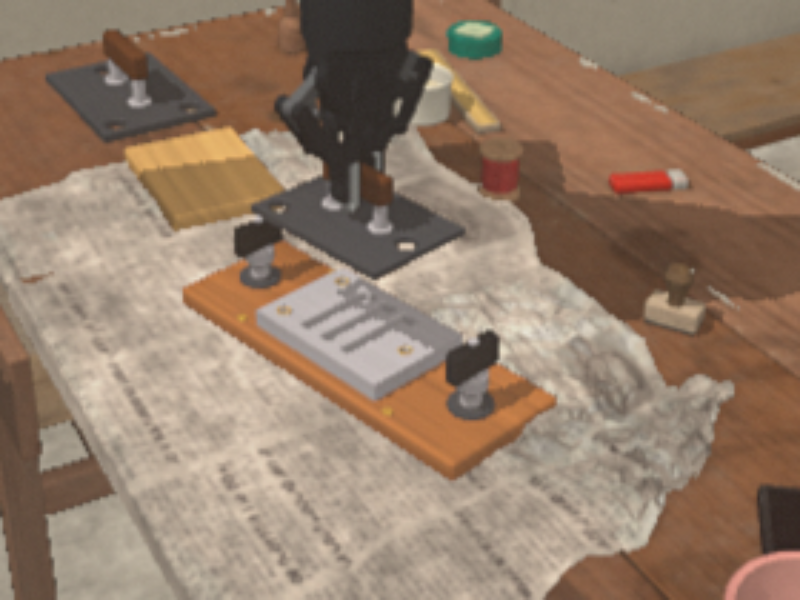

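The plate is symmetric over the press, and both wings lie across the board. I'll lower it to the hover height.

Call:
servo_tool(steps=[{"tx": 0.01, "ty": 0, "tz": -0.1, "roll": 0}, {"tx": 0, "ty": 0, "tz": -0.22, "roll": 0}, {"tx": 0, "ty": 0, "tz": -0.25, "roll": 0}, {"tx": 0, "ty": 0, "tz": -0.25, "roll": 0}, {"tx": 0, "ty": 0, "tz": -0.25, "roll": 0}, {"tx": 0, "ty": 0, "tz": -0.2, "roll": 0}, {"tx": 0, "ty": 0, "tz": -0.15, "roll": 0}, {"tx": 0, "ty": 0, "tz": -0.1, "roll": 0}, {"tx": 0, "ty": 0, "tz": -0.08, "roll": 0}, {"tx": 0, "ty": 0, "tz": 0, "roll": 0}])

```text
t: 18.15
ee_pos: [0.4835, -0.1549, 0.0717]
orientation: [-3.141, -0.0, 1.833]
force: [0.6, 0.1, -2.6]
opening: 0.0131
```

Call:
servo_tool(steps=[{"tx": 0, "ty": 0, "tz": 0, "roll": 0}, {"tx": 0, "ty": 0, "tz": 0, "roll": 0}, {"tx": 0, "ty": 0, "tz": 0, "roll": 0}, {"tx": 0, "ty": 0, "tz": 0, "roll": 0}, {"tx": 0, "ty": 0, "tz": 0, "roll": 0}, {"tx": 0, "ty": 0, "tz": 0, "roll": 0}, {"tx": 0, "ty": 0, "tz": 0, "roll": 0}, {"tx": 0, "ty": 0, "tz": 0, "roll": 0}, {"tx": 0, "ty": 0, "tz": 0, "roll": 0}, {"tx": 0, "ty": 0, "tz": 0, "roll": 0}])

```text
t: 18.98
ee_pos: [0.4836, -0.1549, 0.0722]
orientation: [-3.142, -0.0, 1.833]
force: [-0.9, 0.4, -3.5]
opening: 0.013
```

Run:
```python
from h import *
from plant import ctrl
p,d,m=save("wrist");cv2.imwrite("pics/w9.png",p);np.savez("w9.npz",p=p,d=d,**{k:np.array(v) for k,v in m.items()})
o=ctrl.get_obs();print({k:np.round(o[k],4).tolist() for k in('t','ee_pos','orientation','force','torque','opening')})
c=cloud(p,d,m,1)
for u,v in((215,220),(330,220),(270,165)): print(u,v,np.median(c[v-3:v+4,u-3:u+4].reshape(-1,3),0).round(4))
cv2.imwrite("pics/w9c.png",cv2.resize(p[125:195,170:375],None,fx=3.9,fy=3.9,interpolation=cv2.INTER_CUBIC))
wing(c,(.4542,-.0433),.2625)
p,d,m=save("side");cv2.imwrite("pics/s9.png",cv2.resize(p[150:360,150:430],(800,600)));np.savez("s9.npz",p=p,d=d,**{k:np.array(v) for k,v in m.items()})
```

```text
{'t': 19.0333, 'ee_pos': [0.4836, -0.1549, 0.0722], 'orientation': [-3.1416, -0.0, 1.8329], 'force': [0.3479, -0.1666, -2.3994], 'torque': [0.0389, 0.0512, 0.0072], 'opening': 0.0129}
215 220 [ 0.4506 -0.145   0.0612]
330 220 [ 0.5075 -0.1297  0.0611]
270 165 [ 0.4705 -0.1103  0.0612]
wing n 2674 mean [ 0.4545 -0.0443  0.0723] rect [454.3 -43.3] [46.3 12.4] ang 0.262 joint 1.301
```

View pics/w9c.png

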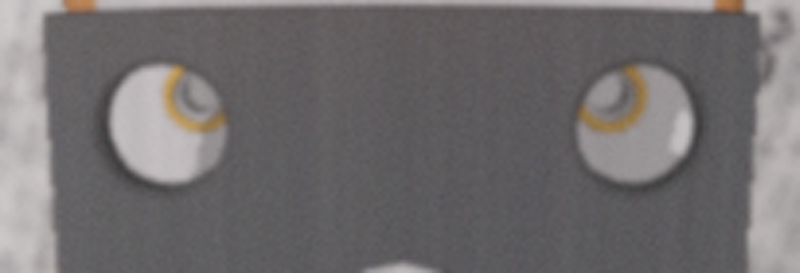

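View pics/s9.png

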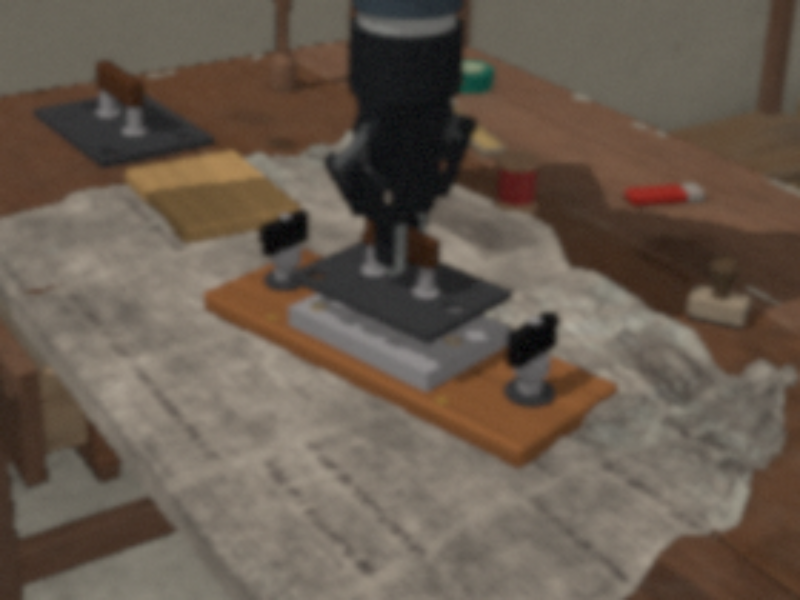

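Run:
```python
from h import *
p,d,m=load("w9.npz")
f=lambda X,Y:(np.array(X)/3.9+170-.37,np.array(Y)/3.9+125-.37)
T=atz(m,*f([200.,607],[97.,97]),.032,1)
for zt in(.0592,.0605):
    H=atz(m,*f([166.5,638.5],[126.,126]),zt,1)
    e=H[1]-H[0];print(zt,T.round(4).tolist(),H.round(4).tolist(),(H-T)[:,:2].round(4).tolist(),np.linalg.norm(e),'yaw',np.arctan2(e[1],e[0]))
p,d,m=load("s9.npz");c=cloud(p,d,m,0).reshape(-1,3)
wing(c,(.4542,-.0433),.2625);wing(c,(.5138,-.2655),.2625)
```

```text
0.0592 [[0.4421, -0.114, 0.032], [0.4999, -0.0984, 0.032]] [[0.442, -0.1139, 0.0592], [0.4996, -0.0984, 0.0592]] [[-0.0001, 0.0001], [-0.0003, 0.0]] 0.059704944007840315 yaw 0.2628035079535664
0.0605 [[0.4421, -0.114, 0.032], [0.4999, -0.0984, 0.032]] [[0.4422, -0.1137, 0.0605], [0.4994, -0.0983, 0.0605]] [[0.0001, 0.0003], [-0.0006, 0.0002]] 0.059210868842570256 yaw 0.2628035079535663
wing n 102 mean [ 0.4525 -0.0483  0.0697] rect [455.1 -46. ] [47.  14.5] ang 0.236 joint 1.327
wing n 134 mean [ 0.5109 -0.2706  0.0701] rect [ 513.9 -268. ] [45.7 12.5] ang 0.204 joint 1.358
```

Hole offsets are under 1 mm, the plate is level, and the gap is about 22 mm. Handing in.

Run:
```python
from plant import ctrl
print(ctrl.hand_in())
```

```text
the job is handed in; nothing more can be done
None
```

I turned both wing knobs clockwise to their stops, the one by the hole pair first. Then I lifted the cover plate by its bar grip, carried it over the press well above the knobs, and handed in at about 19 s with it still held over the bed. The hand-in gave no verdict.

**Last checks:**
- **Knobs:** the wrist camera read 1.30 rad for both: the pair-end knob during the hover, the single-end knob just after I turned it. The far "side" camera read 1.33 and 1.36, past the stop, which I put down to its coarse view.
- **Hole alignment:** the two visible plate holes were within about 0.6 mm of their threaded holes. The fingers hid the single hole, so I checked it only through the plate's position and its yaw, which matched the press (0.263 rad against 0.2625).
- **Level and height:** three points on the plate's top agreed within 0.1 mm. Its underside was about 20–23 mm above the bed: the camera depth read about 2 mm higher than the arm's own pose, and both are within the limits.
- **Grip and contact:** the gripper opening was 13 mm on the 14 mm bar. The force reading was only the plate's weight, with no sign of it touching the press.
- **Bystanders:** the arm stayed clear of the glue pot, thread spool and stamp.

The first move call was refused because some rows lacked all four numbers; nothing moved, and I sent it again complete.

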